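Dry-fit graduated drawer fronts in a face frame

TASK

Dry-fit the four drawer fronts of the small chest in the face frame that lies on the worktop: each front goes into the opening made for its size, so that they run in order from the shallowest to the deepest along the frame. Lower them in by their bar pulls rather than dropping them, and leave each one lying flat, pull upward, flush with the frame.

Things in the scene. Friction and masses are not known exactly. Their poses are not given: they have to be found in the camera images.
- face_frame: Pale wooden face frame, 184 x 308 mm, 18 mm thick, lying fixed on the worktop, with four openings in a row, graded in size, right through to the worktop; bars of 14 mm between them, upper inner edges bevelled (4 mm wide, 9 mm deep). Origin: centre of its underside; y along the row towards the larger openings, z up.
- front_1 (a point): The shallowest of four loose drawer fronts: brown board 124 x 30 x 18 mm, about 110 g, with a steel bar pull on its face. Point: middle of the bar, 46 mm above the board's underside; the bar is 76 mm long, 10 x 10 mm thick, 23 mm clear of the face, on two 8 mm posts 56 mm apart. x along bar and 124 mm length, y along the 30 mm depth, z up. Same either way round.
- front_2 (a point): The second shallowest of four loose drawer fronts: brown board 124 x 42 x 18 mm, about 140 g, with a steel bar pull on its face. Point: middle of the bar, 46 mm above the board's underside; the bar is 76 mm long, 10 x 10 mm thick, 23 mm clear of the face, on two 8 mm posts 56 mm apart. x along bar and 124 mm length, y along the 42 mm depth, z up. Same either way round.
- front_3 (a point): The second deepest of four loose drawer fronts: brown board 124 x 54 x 18 mm, about 170 g, with a steel bar pull on its face. Point: middle of the bar, 46 mm above the board's underside; the bar is 76 mm long, 10 x 10 mm thick, 23 mm clear of the face, on two 8 mm posts 56 mm apart. x along bar and 124 mm length, y along the 54 mm depth, z up. Same either way round.
- front_4 (a point): The deepest of four loose drawer fronts: brown board 124 x 66 x 18 mm, about 200 g, with a steel bar pull on its face. Point: middle of the bar, 46 mm above the board's underside; the bar is 76 mm long, 10 x 10 mm thick, 23 mm clear of the face, on two 8 mm posts 56 mm apart. x along bar and 124 mm length, y along the 66 mm depth, z up. Same either way round.
- opening_1 (a point): Opening of the face frame for the shallowest front: 132 x 38 mm, 4 mm to spare all round its front. Point: middle of the opening, level with the frame's upper face, 18 mm above the worktop. x along the 132 mm length, y along the row towards the larger openings, z up.
- opening_2 (a point): Opening of the face frame for the second shallowest front: 132 x 50 mm, 4 mm to spare all round its front. Point: middle of the opening, level with the frame's upper face, 18 mm above the worktop. x along the 132 mm length, y along the row towards the larger openings, z up.
- opening_3 (a point): Opening of the face frame for the second deepest front: 132 x 62 mm, 4 mm to spare all round its front. Point: middle of the opening, level with the frame's upper face, 18 mm above the worktop. x along the 132 mm length, y along the row towards the larger openings, z up.
- opening_4 (a point): Opening of the face frame for the deepest front: 132 x 74 mm, 4 mm to spare all round its front. Point: middle of the opening, level with the frame's upper face, 18 mm above the worktop. x along the 132 mm length, y along the row towards the larger openings, z up.

How it is judged (in metres and radians):
At the end, for the whole second after the job is handed in: Each of the four fronts lies in the opening of its own size: middle within 9 mm of the opening's middle, turned to it within 0.1 rad (either way round), its face no more than 4 mm above the frame's face, tilted less than 0.06 rad, pull upward, let go and at rest (horizontal distance between front_1 and opening_1 below 0.009 m and angle between the x axis of front_1 and the x axis of opening_1, either way round below 0.1 rad and z of front_1 in the frame of opening_1 below 0.032 m and angle between each of front_1, front_2, front_3, front_4's own z axis and vertical below 0.06 rad and linear speed of each of drawer_front_1, drawer_front_2, drawer_front_3, drawer_front_4 below 0.02 m/s and horizontal distance between front_2 and opening_2 below 0.009 m and angle between the x axis of front_2 and the x axis of opening_2, either way round below 0.1 rad and z of front_2 in the frame of opening_2 below 0.032 m and horizontal distance between front_3 and opening_3 below 0.009 m and angle between the x axis of front_3 and the x axis of opening_3, either way round below 0.1 rad and z of front_3 in the frame of opening_3 below 0.032 m and horizontal distance between front_4 and opening_4 below 0.009 m and angle between the x axis of front_4 and the x axis of opening_4, either way round below 0.1 rad and z of front_4 in the frame of opening_4 below 0.032 m); the robot touches nothing.
It fails at once if a drawer front is dropped or thrown: it moves freely, touched by nothing, faster than 0.8 m/s (a fall of more than about 3 cm) ((contact force between drawer_front_1 and anything else below 0.02 N and linear speed of drawer_front_1 above 0.8 m/s) or (contact force between drawer_front_2 and anything else below 0.02 N and linear speed of drawer_front_2 above 0.8 m/s) or (contact force between drawer_front_3 and anything else below 0.02 N and linear speed of drawer_front_3 above 0.8 m/s) or (contact force between drawer_front_4 and anything else below 0.02 N and linear speed of drawer_front_4 above 0.8 m/s)).
It also fails if it takes over 125 s, if anything falls off the work surface, if the arm or the gripper's body presses on something with over 40 N, if the wrist force passes 120 N, or if a joint passes its speed limit or range.

ROBOT

A 6-joint arm with a two-finger parallel gripper is mounted at the origin on a cart in front of the work surface, level with it; the furniture and walls round the work are solid. World frame = base frame: x ahead of the robot, y to its left, z up, the work surface at z = 0. Lengths are in mm, angles in degrees, forces in N, time in s.
With the tool pointing down it reaches from about 300 to 750 mm from the base axis. Payload 8.5 kg.
Tool frame: the origin (TCP) lies midway between the tips of the shut fingers; the grasp point (between the pads) lies arm.grip_point_offset behind it (arm.grip_point_offset is the distance from the TCP to the grasp point, in mm); z points along the fingers, y is the line along which they close (so a half turn about z gives the same grasp; the last joint's range is limited). The gripper opens to 85 mm and grips with 20 to 120 N. Pads are 22 mm wide; open, the fingers measure 114 mm over their backs; the gripper's body (76 mm by 85 mm) begins 54 mm behind the grasp point. The pads swing forward as they close: fully open they stand 13 mm farther back than shut.
Start: joints at [60.659, 21.807, 74.336, -0, 83.858, -12.336], TCP at [160.845, 525.936, 231.322] pointing down, gripper open.
Joint ranges: [-178.18, 178.18], [-50.72, 133.34], [12.68, 142.11], [-81.47, 261.47], [9.98, 163.14], [-165.26, 165.26]. Speed limits (degrees/s): [136.94, 136.94, 180, 180, 180, 180].

INTERFACE

Orientations are given as [roll, pitch, yaw] about the fixed x, y, z axes, in that order (R = Rz(yaw) Ry(pitch) Rx(roll)).
In Python, from cell import arm, read_camera gives the robot as it stands.
- The arm moves only by the tool drive_tool, never from a script. Its argument "increments" is a list of rows, each a list of 7 numbers: the shift along the tool's x, y, z in m, then the turn, a rotation vector about the tool's x, y, z in degrees, then the opening in per cent of the stroke, from 0 (shut) to 100 (fully open). A call has 1 to 10 rows; each row shifts and turns the commanded pose from where the row before left it, along the tool's axes as they then stand; what a row does not reach is not made up. A row lasts 1/8 s, in which the tool goes at most 62.5 mm and 10.7 degrees, less where a joint would pass 70% of its speed; a pose out of reach is approached as far as the arm can. A call with a gripper value outside its range is refused whole. The fingers move at their own pace and stop on an object; "force" is the grip in N (left out, the last holds). Time passes only in rows, so rows that do not move let the fingers close. It gives the time, the measured TCP pose, the force, the opening and the grip force at its end, in the units of the state.
- arm.get_obs(): the state, without advancing time (a new reading comes with each control period).
- read_camera(name): name is "scene" or "top" or "wrist"; returns a dict with "frame" (420x560x3 uint8, red, green, blue), "fx", "fy", "cx", "cy" (pixels), "pose" (4x4, takes a point from camera to world coordinates); the wrist camera has in their place "tool_from_camera" (4x4, takes a point from camera to tool coordinates, whose origin is the TCP and whose axes are the flange's). Camera axes: x right, y up, looking along -z (the intrinsics and any distortion apply to the point x, -y, -z); pixel columns grow to the right and rows downward; lengths in mm; the calibration is good to about 2 mm. The wrist camera is an equidistant fisheye: a pixel r from the principal point sees the ray r / f radians off the axis. A picture is of the moment at which its call begins: read the wrist's pose just before it. There is no depth.
- arm.finish_job(): hands the job in; it is judged then, once.
The state is a dict: "t": time; "qpos": joint angles; "qvel": joint speeds; "effort": joint torques, N m; "ee_pos": TCP position; "eef_rot": TCP orientation; "ft_force": force on the tool from outside, world axes, zero at the start; "ft_torque": the same for the moment, N m; "finger_gap": finger opening in mm; "finger_force": force on a finger pad.
Only numpy, scipy, OpenCV 4.12 (cv2) and the standard library are available. Lean on these libraries where they do the work, as an engineer would, in place of code of your own. Each camera call takes 0.05 s, during which the arm holds its last target. There are 200 camera calls.

## Working session

There is one attempt and no reset: what is moved stays moved. The work goes in short steps, Python scripts to look and compute and a tool call to move; the robot and the scene stay as the last step left them, time stands still between calls to the robot, and variables do not carry over. Pictures are saved under pics/ and viewed, at most 18 in all, crops included, and the job is handed in when it is done.

Besides the shell and the picture viewer there is one more tool, called after "Request:" in YAML: its name, and indented under it one key for each argument. drive_tool: Moves the arm, as the interface text tells. Its arguments: {"type":"object","properties":{"increments":{"type":"array","items":{"type":"array","items":{"type":"number"}}},"force":{"type":"number"}},"required":["increments"]}

```bash
mkdir -p pics; ls; python3 - <<'E'
from cell import arm, read_camera
import cv2
print(arm.get_obs(), arm.grip_point_offset)
for n in ("top","scene"):
    c=read_camera(n); print(n,c["fx"],c["fy"],c["cx"],c["cy"],c["pose"].round(3).tolist(),[k for k in c])
    cv2.imwrite(f"pics/{n}0.png",cv2.resize(c["frame"][:,:,::-1],(800,600),interpolation=cv2.INTER_CUBIC))
E
```

```text
pics
{'t': 0.0, 'qpos': array([ 6.06581458e+01,  2.18412987e+01,  7.43848850e+01,  8.98283019e-04,
        8.38573189e+01, -1.23359686e+01]), 'qvel': array([ 0.02188377,  0.00365296, -0.06116013, -0.04996735,  0.02744403,
       -0.04050653]), 'effort': array([-3.70202661e-04, -4.48477077e+01, -2.31268090e+01, -3.32437166e-04,
        5.00531503e-03,  1.25692787e-05]), 'ee_pos': array([160.71366754, 525.69345944, 230.70811017]), 'eef_rot': array([-1.79918616e+02, -1.87121638e-02,  1.62994004e+02]), 'ft_force': array([ 0.57463306, -0.00809935, -0.57909152]), 'ft_torque': array([-0.05056221, -0.02804724, -0.00225231]), 'finger_force': 0.0, 'finger_gap': 85.2954989601954} 18.700000000000003
top 416.33014824349584 416.33014824349584 277.08859716384086 212.48933239627266 [[0.028, 0.986, -0.164, 373.81], [-1.0, 0.028, -0.007, -9.372], [-0.002, 0.164, 0.986, 1148.683], [0.0, 0.0, 0.0, 1.0]] ['frame', 'fx', 'fy', 'cx', 'cy', 'pose']
scene 399.2895470458941 399.2895470458941 273.1839799194772 208.84626273391567 [[0.877, 0.2, -0.436, 155.098], [-0.48, 0.364, -0.799, -720.996], [-0.001, 0.91, 0.415, 424.36], [0.0, 0.0, 0.0, 1.0]] ['frame', 'fx', 'fy', 'cx', 'cy', 'pose']
```

View pics/top0.png

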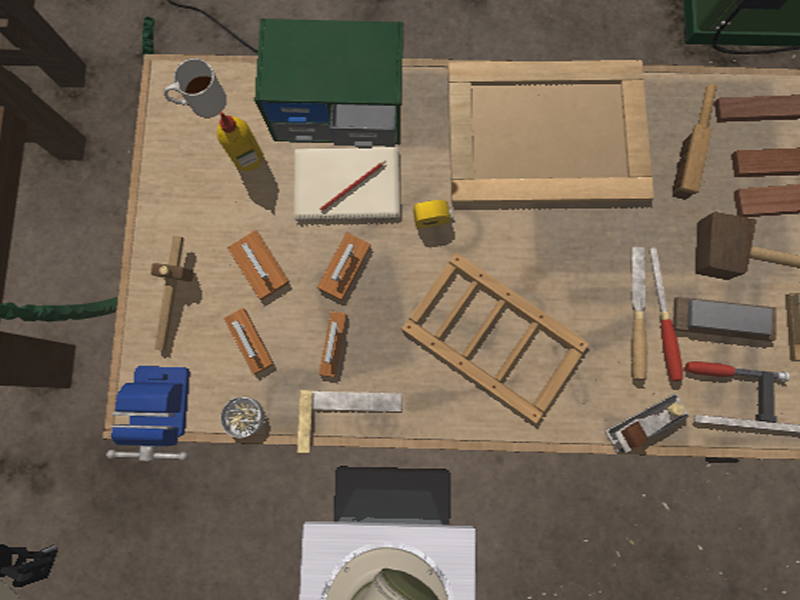

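View pics/scene0.png

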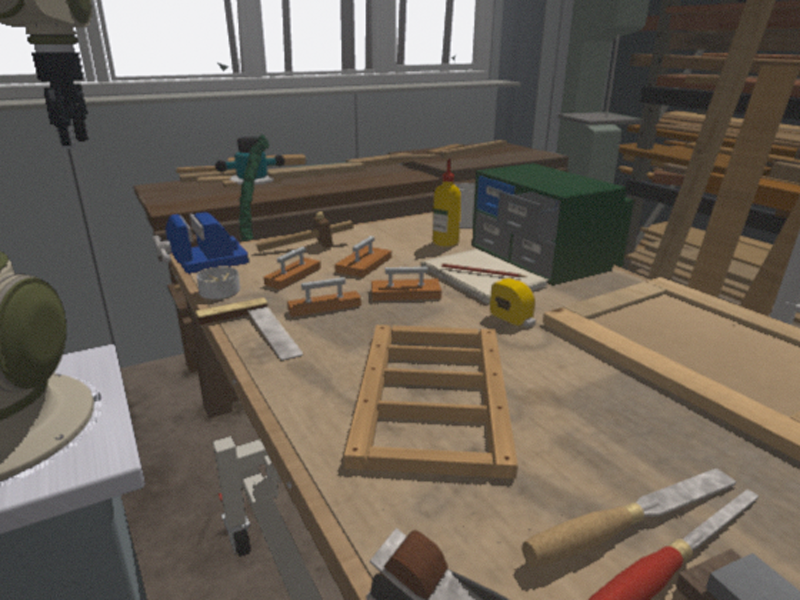

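```bash
python3 - <<'E'
from cell import arm, read_camera
import cv2
f=read_camera("top")["frame"][:,:,::-1]
cv2.imwrite("pics/raw_top.png",f)
a=f[155:275,150:270]; b=f[170:305,275:420]
cv2.imwrite("pics/fr.png",cv2.resize(a,None,fx=5,fy=5,interpolation=cv2.INTER_CUBIC))
cv2.imwrite("pics/frame.png",cv2.resize(b,None,fx=4.4,fy=4.4,interpolation=cv2.INTER_CUBIC))
E
```

```text
(no output)
```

View pics/fr.png

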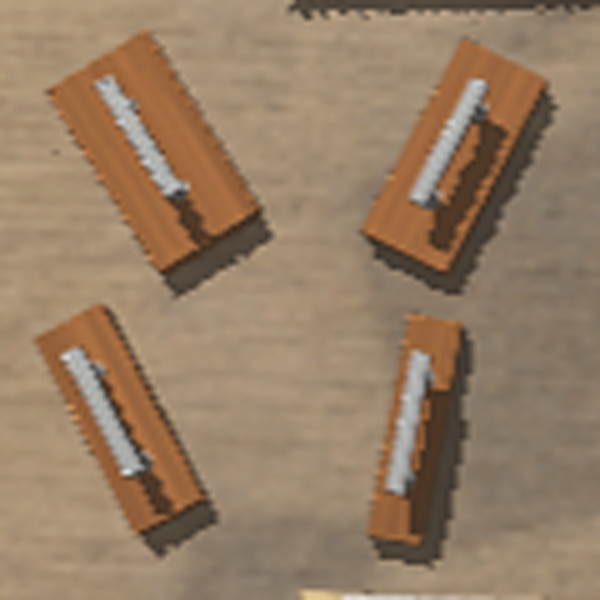

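View pics/frame.png

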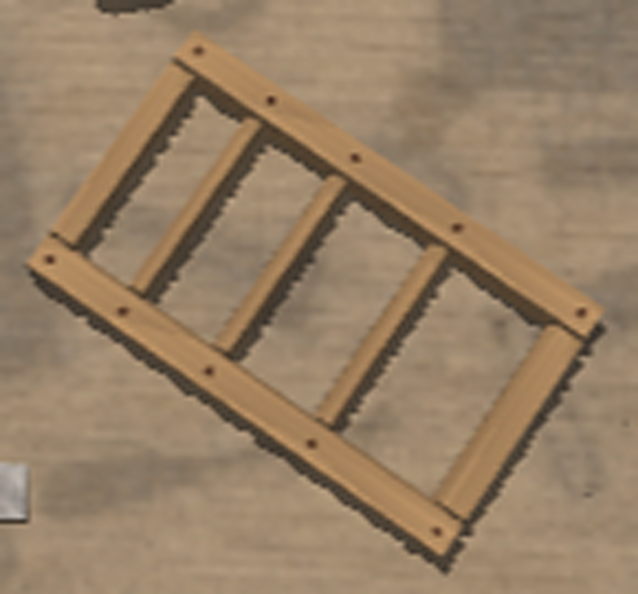

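```bash
cat > h.py <<'E'
import numpy as np
from cell import arm, read_camera
from scipy.optimize import least_squares
TOP=None
def ray(c,uv,z):
    P=c["pose"]; uv=np.atleast_2d(uv).astype(float)
    d=np.c_[(uv[:,0]-c["cx"])/c["fx"],-(uv[:,1]-c["cy"])/c["fy"],-np.ones(len(uv))]@P[:3,:3].T
    return (P[:3,3]+d*((z-P[2,3])/d[:,2:]))[:,:2]
def fit(pts,L,W):
    "pts in order around, first edge along L: centre, yaw of that edge"
    q=np.array([[0,0],[L,0],[L,W],[0,W]])-[L/2,W/2]
    best=None
    for s in (1,-1):
        m=q*[1,s]; a=pts-pts.mean(0)
        th=np.arctan2((m[:,0]*a[:,1]-m[:,1]*a[:,0]).sum(),(m*a).sum())
        R=np.array([[np.cos(th),-np.sin(th)],[np.sin(th),np.cos(th)]])
        e=np.abs(m@R.T-a).max()
        if best is None or e<best[2]: best=(pts.mean(0),np.degrees(th),e)
    return best
def go(x,y,z,yaw):
    "increment in tool axes from measured pose; yaw either way round"
    o=arm.get_obs(); p=o["ee_pos"]; w=o["eef_rot"][2]; c,s=np.cos(np.radians(w)),np.sin(np.radians(w))
    d=np.array([x,y,z])-p
    dy=(yaw-w+90)%180-90
    print("t%.2f"%o["t"],"at",p.round(1),"rot",o["eef_rot"].round(2),"gap",round(o["finger_gap"],1),"F",o["ft_force"].round(1),
      "\n  tool xyz mm",np.round([c*d[0]+s*d[1],s*d[0]-c*d[1],-d[2]],1),"turn z",round(-dy,1),"q6 end ~",round(o["qpos"][5],1))
E
python3 - <<'E'
from h import *
c=read_camera("top")
o=np.array([150,155])
F={4:[(148,32),(262,210),(164,270),(50,92)],3:[(467,40),(364,232),(446,270),(547,80)],2:[(36,340),(142,532),(210,497),(104,305)],1:[(412,315),(372,536),(420,543),(463,322)]}
B={4:[(104,80),(180,194)],3:[(480,84),(424,202)],2:[(70,352),(134,472)],1:[(422,355),(397,490)]}
for k in F:
    # resize centre offset: src=(dst+.5)/5-.5
    r=fit(ray(c,(np.array(F[k])+.5)/5-.5+o,18),124,{1:30,2:42,3:54,4:66}[k])
    b=ray(c,(np.array(B[k])+.5)/5-.5+o,51); d=b[1]-b[0]
    print(k,np.round(r[0],1),round(r[1],1),round(r[2],1),"bar",b.mean(0).round(1),np.degrees(np.arctan2(d[1],d[0])).round(1),np.hypot(*d).round(1))
p=(np.array([(195,34),(604,303),(445,556),(28,265)])+.5)/4.4-.5+[275,170]
r=fit(ray(c,p,18),308,184); print(r)
th=np.radians(r[1])
for i,y in enumerate((-114,-56,14,96)): print(i+1,(r[0]+y*np.array([np.cos(th),np.sin(th)])).round(1),"x yaw",round(r[1]-90,1))
E
```

```text
4 [632.7 269.1] -145.0 2.2 bar [632.5 269. ] -143.8 76.9
3 [634.9 101.5] 154.9 2.3 bar [633.9 100.8] 157.5 71.7
2 [482.9 277.2] -148.1 2.2 bar [482.6 280.1] -148.5 73.6
1 [481.8 116.5] 172.1 1.8 bar [481.7 116.8] 172.2 72.6
(array([ 505.62073692, -192.40214091]), np.float64(-123.18608070369453), np.float64(2.4840802948012595))
1 [568. -97.] x yaw -213.2
2 [ 536.3 -145.5] x yaw -213.2
3 [ 498.  -204.1] x yaw -213.2
4 [ 453.1 -272.7] x yaw -213.2
```

```bash
python3 - <<'E'
from h import *
go(481.8,116.6,150,172.2)
E
```

```text
t0.20 at [160.8 525.8 230.9] rot [-1.7995e+02 -1.0000e-02  1.6300e+02] gap 85.5 F [-0.1 -0.2  0.3] 
  tool xyz mm [-426.7 -297.4   80.9] turn z -9.2 q6 end ~ -12.3
```

Request:
drive_tool:
  increments:
    - [-0.015,-0.01,0,0,0,0,60]
    - [-0.035,-0.025,0,0,0,0,60]
    - [-0.04,-0.028,0.01,0,0,0,60]
    - [-0.04,-0.028,0.01,0,0,0,60]
    - [-0.04,-0.028,0.01,0,0,0,60]
    - [-0.04,-0.028,0.01,0,0,0,60]
    - [-0.04,-0.028,0.01,0,0,0,60]
    - [-0.04,-0.028,0.01,0,0,0,60]
    - [-0.04,-0.028,0.01,0,0,0,60]
    - [-0.04,-0.028,0.01,0,0,0,60]
  force: 40

```text
t: 1.45
ee_pos: [439.5, 167.7, 151.2]
eef_rot: [-180.0, 0.0, 163.0]
ft_force: [1.6, 0.6, -0.4]
finger_gap: 51.4
finger_force: 0.0
```

Request:
drive_tool:
  increments:
    - [-0.035,-0.025,0,0,0,0,60]
    - [-0.0217,-0.0134,0,0,0,-4.6,60]
    - [0,0,0,0,0,-4.6,60]
    - [0,0,0,0,0,0,60]

```text
t: 1.95
ee_pos: [481.7, 115.8, 151.3]
eef_rot: [-180.0, -0.0, 172.1]
ft_force: [-0.2, -0.3, -0.2]
finger_gap: 51.4
finger_force: 0.0
```

```bash
python3 - <<'E'
from h import *
import cv2
go(481.8,116.6,27.3,172.2)
c=read_camera("wrist"); print(c["fx"],c["cx"],c["cy"],c["tool_from_camera"].round(3).tolist())
cv2.imwrite("pics/w1.png",c["frame"][:,:,::-1])
E
```

```text
t1.95 at [481.7 115.8 151.3] rot [-1.7999e+02 -2.0000e-02  1.7209e+02] gap 51.4 F [-0.2 -0.3 -0.2] 
  tool xyz mm [ -0.    0.8 124. ] turn z -0.1 q6 end ~ -82.3
325.19226210127806 281.5079911943774 211.05077873809637 [[-0.001, 0.958, 0.287, 73.915], [1.0, 0.0, 0.0, 0.482], [0.0, 0.287, -0.958, -142.827], [0.0, 0.0, 0.0, 1.0]]
```

View pics/w1.png

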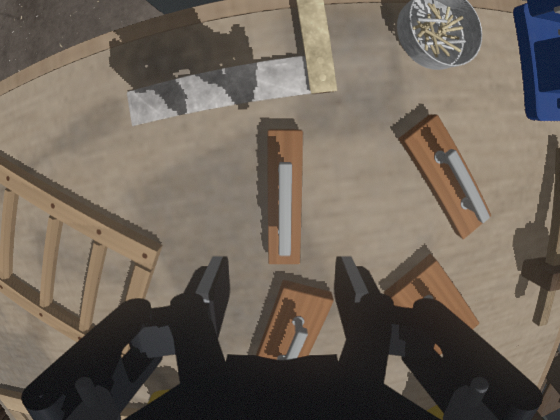

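```bash
cat >> h.py <<'E'
def wray(c,o,uv,z):
    from scipy.spatial.transform import Rotation as R
    uv=np.atleast_2d(uv).astype(float); q=(uv-[c["cx"],c["cy"]]); r=np.hypot(*q.T); a=r/c["fx"]
    d=np.c_[np.sin(a)*q[:,0]/r,-np.sin(a)*q[:,1]/r,-np.cos(a)]
    T=np.eye(4); T[:3,:3]=R.from_euler("xyz",o["eef_rot"],degrees=True).as_matrix(); T[:3,3]=o["ee_pos"]
    M=T@c["tool_from_camera"]; d=d@M[:3,:3].T
    return (M[:3,3]+d*((z-M[2,3])/d[:,2:]))[:,:2]
def bar(c,o,e,z=51):
    b=wray(c,o,e,z); d=b[1]-b[0]
    print("mid",b.mean(0).round(1),"yaw",np.degrees(np.arctan2(d[1],d[0])).round(1),"len",np.hypot(*d).round(1))
E
python3 - <<'E'
from h import *
o=arm.get_obs(); c=read_camera("wrist")
bar(c,o,[(286,164),(285.5,256)])
bar(c,o,[(274,131),(284,263)],18)
bar(c,o,[(450,155),(486,217)])
bar(c,o,[(157,247),(8,173)],18)
E
```

```text
mid [481.8 119.9] yaw -8.0 len 75.5
mid [480.5 114.7] yaw -3.9 len 121.6
mid [482.  280.2] yaw 33.5 len 71.6
mid [456.3 -97.5] yaw -121.2 len 206.0
```

Request:
drive_tool:
  increments:
    - [0,0.0025,0.02,0,0,0,60]
    - [0,0,0.03,0,0,0,60]
    - [0,0,0.03,0,0,0,60]
    - [0,0,0.025,0,0,0,60]
    - [0,0,0.014,0,0,0,60]
    - [0,0,0.005,0,0,0,60]
    - [0,0,0,0,0,0,60]
    - [0,0,0,0,0,0,0]
    - [0,0,0,0,0,0,0]
    - [0,0,0,0,0,0,0]

```text
t: 3.3
ee_pos: [482.5, 119.2, 27.7]
eef_rot: [180.0, 0.0, 172.2]
ft_force: [-0.8, -1.0, 2.6]
finger_gap: 9.2
finger_force: 42.9
```

Request:
drive_tool:
  increments:
    - [0,0,0,0,0,0,0]
    - [0,0,0,0,0,0,0]
    - [0,0,0,0,0,0,0]
    - [0,0,-0.005,0,0,0,0]

```text
t: 3.8
ee_pos: [481.9, 119.2, 32.1]
eef_rot: [-180.0, -0.1, 172.2]
ft_force: [-0.5, -0.1, -1.4]
finger_gap: 9.3
finger_force: 42.4
```

```bash
python3 - <<'E'
from h import *
go(568,-97,140,146.8)
E
```

```text
t3.80 at [481.9 119.2  32.1] rot [-1.7999e+02 -6.0000e-02  1.7219e+02] gap 9.3 F [-0.5 -0.1 -1.4] 
  tool xyz mm [-114.6 -202.5 -107.9] turn z 25.4 q6 end ~ -82.0
```

Request:
drive_tool:
  increments:
    - [0,0,-0.02,0,0,0,0]
    - [0,0,-0.03,0,0,0,0]
    - [0,0,-0.03,0,0,0,0]
    - [-0.008,-0.0145,-0.028,0,0,0,0]
    - [-0.016,-0.028,0,0,0,0,0]
    - [-0.016,-0.028,0,0,0,0,0]
    - [-0.016,-0.028,0,0,0,0,0]
    - [-0.016,-0.028,0,0,0,0,0]
    - [-0.016,-0.028,0,0,0,0,0]
    - [-0.016,-0.028,0,0,0,0,0]

```text
t: 5.05
ee_pos: [560.6, -76.6, 140.2]
eef_rot: [180.0, -0.0, 172.2]
ft_force: [-0.3, -0.2, -1.0]
finger_gap: 9.0
finger_force: 42.4
```

Request:
drive_tool:
  increments:
    - [-0.0106,-0.02,0,0,0,0,0]
    - [0,0,0,0,0,8.5,0]
    - [0,0,0,0,0,8.5,0]
    - [0,0,0,0,0,8.4,0]
    - [0,0,0,0,0,0,0]
    - [0,0,0,0,0,0,0]

```text
t: 5.8
ee_pos: [568.2, -96.8, 140.3]
eef_rot: [180.0, -0.0, 147.0]
ft_force: [-0.2, 0.0, -0.5]
finger_gap: 9.1
finger_force: 42.4
```

```bash
python3 - <<'E'
from h import *
import cv2
go(568,-97,27.3,146.8)
c=read_camera("wrist")
cv2.imwrite("pics/w2.png",cv2.resize(c["frame"][:,:,::-1],(800,600),interpolation=cv2.INTER_CUBIC))
E
```

```text
t5.80 at [568.2 -96.8 140.3] rot [ 1.8000e+02 -1.0000e-02  1.4697e+02] gap 9.1 F [-0.2  0.  -0.5] 
  tool xyz mm [ 1.00e-01 -3.00e-01  1.13e+02] turn z 0.2 q6 end ~ -78.4
```

View pics/w2.png

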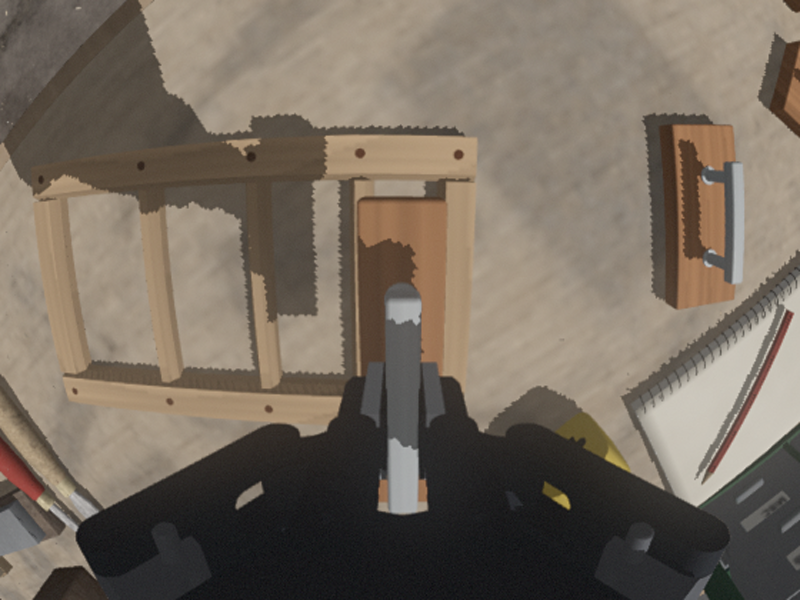

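```bash
python3 - <<'E'
from h import *
Y=[-143.5,-88,-24,52,143.5]
def rig(m,p,free=None):
    m=np.array(m,float);p=np.array(p)
    f=lambda v:(np.c_[np.cos(v[2])*m[:,0]-np.sin(v[2])*m[:,1],np.sin(v[2])*m[:,0]+np.cos(v[2])*m[:,1]]+v[:2]-p)
    r=least_squares(lambda v:f(v).ravel(),[505,-192,np.radians(146.8)]).x
    print(r[:2].round(1),np.degrees(r[2]).round(2),"\n",f(r).round(1).tolist())
    d=np.array([-np.sin(r[2]),np.cos(r[2])])
    for i,y in enumerate((-114,-56,14,96)): print(i+1,(r[:2]+y*d).round(1))
c=read_camera("top")
p=(np.array([(198,50),(271,100),(355,158),(457,228),(581,313),(50,260),(123,312),(209,371),(312,443),(437,532)])+.5)/4.4-.5+[275,170]
# upper rail in top image is away from robot = +world x ; frame x points (-.84,.55)-> -x side = upper
rig([(-79,y) for y in Y]+[(79,y) for y in Y],ray(c,p,18))
o=arm.get_obs(); c=read_camera("wrist")
p=(np.array([(458,155),(360,153),(251,157),(141,166),(41,180),(268,408),(170,401),(75,391)])+.5)*.7-.5
rig([(79,y) for y in Y]+[(-79,y) for y in Y[2:]],wray(c,o,p,18))
p=(np.array([(403,285),(403,510)])+.5)*.7-.5; bar(c,o,p,51+113)
E
```

```text
[ 505.9 -191.6] 146.29 
 [[-2.8, 1.3], [-2.6, 1.5], [-2.4, 1.1], [-2.0, 1.3], [-1.8, 1.2], [2.3, -1.4], [2.7, -1.6], [2.0, -1.2], [2.0, -1.1], [2.5, -1.3]]
1 [569.1 -96.8]
2 [ 536.9 -145. ]
3 [ 498.1 -203.2]
4 [ 452.6 -271.4]
[ 504.9 -190.3] 146.51 
 [[0.6, -0.7], [1.0, -1.2], [1.1, -1.1], [1.5, -1.5], [1.8, -1.7], [-1.9, 2.5], [-2.1, 1.8], [-2.0, 1.9]]
1 [567.8 -95.2]
2 [ 535.8 -143.6]
3 [ 497.1 -202. ]
4 [ 451.9 -270.4]
mid [564.9 -94.4] yaw -33.1 len 77.6
```

```bash
python3 - <<'E'
from h import *
o=arm.get_obs(); c=read_camera("wrist")
w=np.radians(o["eef_rot"][2]); X=np.array([np.cos(w),np.sin(w)]);Y=np.array([np.sin(w),-np.cos(w)])
def t(uv,z):
    d=wray(c,o,(np.array(uv)+.5)*.7-.5,z)-o["ee_pos"][:2]; print(z,np.c_[d@X,d@Y].round(1).tolist())
t([(402,203),(358,203),(446,203),(358,340),(446,340)],131)
t([(402,198)],113)
t([(403,285),(403,320),(403,510),(386,320),(420,320)],164)
t([(403,285)],154)
import cv2
cv2.imwrite("pics/w2c.png",cv2.resize(c["frame"][120:370,220:345,::-1],None,fx=2.4,fy=2.4,interpolation=cv2.INTER_CUBIC))
E
```

```text
131 [[62.0, -0.1], [62.1, -14.5], [62.1, 14.3], [14.3, -15.6], [14.3, 15.4]]
113 [[62.5, -0.1]]
164 [[42.9, 0.2], [33.1, 0.2], [-34.7, 0.2], [33.1, -4.4], [33.1, 4.8]]
154 [[40.3, 0.2]]
```

View pics/w2c.png

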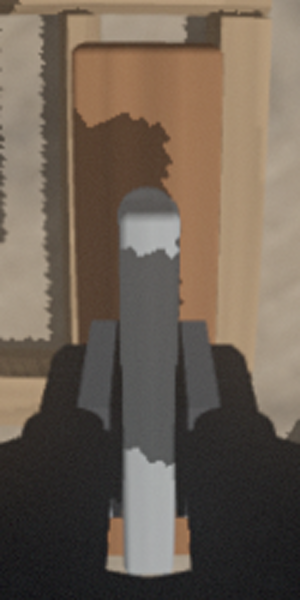

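Request:
drive_tool:
  increments:
    - [0.0003,0.0008,0.02,0,0,0.6,0]
    - [0,0,0.025,0,0,0,0]
    - [0,0,0.022,0,0,0,0]
    - [0,0,0.015,0,0,0,0]
    - [0,0,0.01,0,0,0,0]
    - [0,0,0.008,0,0,0,0]
    - [0,0,0.006,0,0,0,0]
    - [0,0,0.004,0,0,0,0]
    - [0,0,0.002,0,0,0,0]
    - [0,0,0,0,0,0,0]

```text
t: 7.25
ee_pos: [568.5, -96.1, 28.4]
eef_rot: [180.0, 0.0, 146.2]
ft_force: [-0.5, 0.7, -1.5]
finger_gap: 9.1
finger_force: 42.4
```

Request:
drive_tool:
  increments:
    - [0,0,0.001,0,0,0,0]
    - [0,0,0,0,0,0,35]
    - [0,0,0,0,0,0,35]
    - [0,0,0,0,0,0,35]
    - [0,0,-0.01,0,0,0,35]
    - [0,0,-0.025,0,0,0,35]
    - [0,0,-0.035,0,0,0,35]
    - [0,0,-0.04,0,0,0,60]
    - [0,0,0,0,0,0,60]

```text
t: 8.38
ee_pos: [569.8, -96.6, 141.0]
eef_rot: [179.9, 0.4, 146.2]
ft_force: [0.4, 0.7, 0.2]
finger_gap: 51.0
finger_force: 0.0
```

```bash
python3 - <<'E'
from h import *
import cv2
go(482.5,279.7,137,-148.3)
c=read_camera("top")
cv2.imwrite("pics/t2.png",cv2.resize(c["frame"][150:300,140:440,::-1],(800,400),interpolation=cv2.INTER_CUBIC))
E
```

```text
t8.38 at [569.8 -96.6 141. ] rot [179.91   0.39 146.2 ] gap 51.0 F [0.4 0.7 0.2] 
  tool xyz mm [281.8 264.1   4. ] turn z -65.5 q6 end ~ -77.6
```

View pics/t2.png

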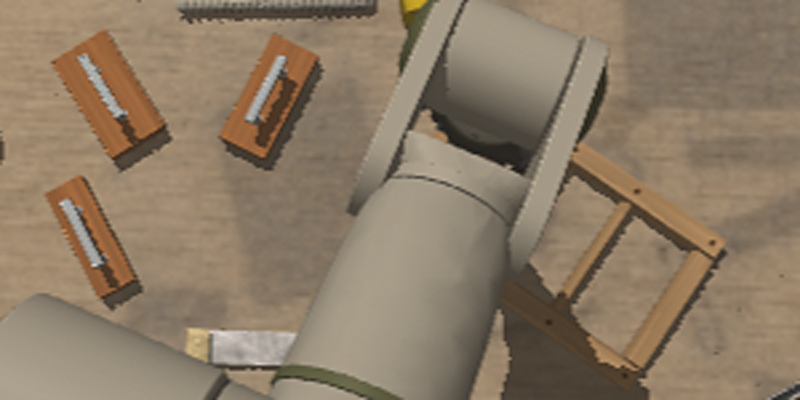

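Request:
drive_tool:
  increments:
    - [0.015,0.014,0,0,0,0,60]
    - [0.03,0.028,0,0,0,0,60]
    - [0.03,0.028,0,0,0,0,60]
    - [0.03,0.028,0,0,0,0,60]
    - [0.03,0.028,0,0,0,0,60]
    - [0.03,0.028,0,0,0,0,60]
    - [0.03,0.028,0,0,0,0,60]
    - [0.03,0.028,0,0,0,0,60]
    - [0.03,0.028,0,0,0,0,60]
    - [0.027,0.026,0,0,0,0,60]

```text
t: 9.68
ee_pos: [479.0, 282.2, 136.3]
eef_rot: [-179.9, -0.1, 146.3]
ft_force: [1.4, 0.2, 1.0]
finger_gap: 51.0
finger_force: 0.0
```

Request:
drive_tool:
  increments:
    - [0,0,0,0,0,-9.3,60]
    - [0,0,0,0,0,-9.3,60]
    - [0,0,0,0,0,-9.3,60]
    - [0,0,0,0,0,-9.3,60]
    - [0,0,0,0,0,-9.3,60]
    - [0,0,0,0,0,-9.3,60]
    - [0,0,0,0,0,-9.3,60]
    - [0,0,0,0,0,0,60]
    - [0,0,0,0,0,0,60]

```text
t: 10.8
ee_pos: [480.3, 280.4, 136.9]
eef_rot: [180.0, -0.1, -148.9]
ft_force: [0.5, -0.4, 0.5]
finger_gap: 51.4
finger_force: 0.0
```

```bash
python3 - <<'E'
from h import *
import cv2
go(482.5,279.7,27.8,-148.3)
c=read_camera("wrist")
cv2.imwrite("pics/w3.png",c["frame"][:,:,::-1])
c=read_camera("top")
cv2.imwrite("pics/t3.png",cv2.resize(c["frame"][170:305,275:420,::-1],None,fx=4.4,fy=4.4,interpolation=cv2.INTER_CUBIC))
E
```

```text
t10.80 at [480.3 280.4 136.9] rot [ 1.7998e+02 -6.0000e-02 -1.4886e+02] gap 51.4 F [ 0.5 -0.4  0.5] 
  tool xyz mm [ -1.5  -1.8 109.1] turn z -0.6 q6 end ~ -103.1
```

View pics/w3.png

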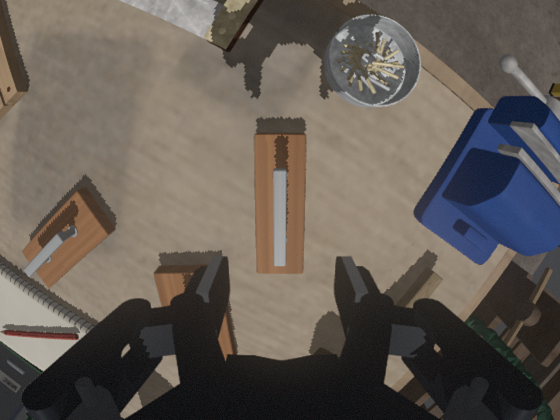

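View pics/t3.png

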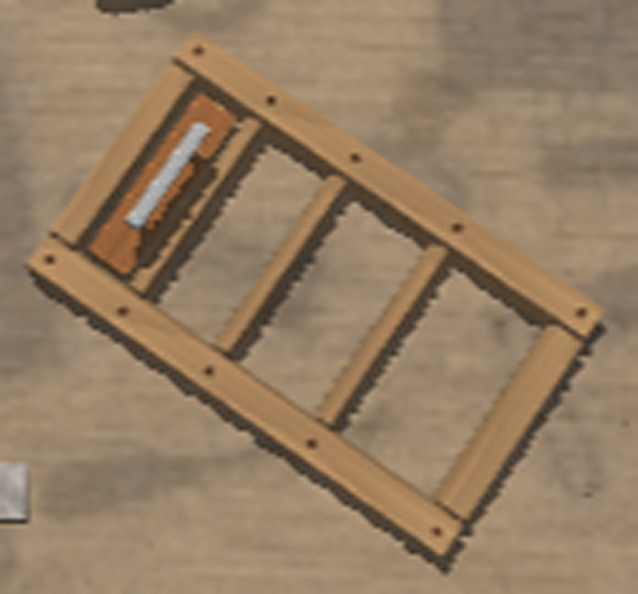

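```bash
python3 - <<'E'
from h import *
o=arm.get_obs(); c=read_camera("wrist")
bar(c,o,[(281,170),(280,266)]); bar(c,o,[(280,134),(280,272)],18); bar(c,o,[(231,360),(222,320)],18)
E
```

```text
mid [482.6 281.5] yaw 30.5 len 75.3
mid [482.2 280.7] yaw 31.1 len 121.6
mid [633.1 307.5] yaw -144.0 len 54.6
```

Request:
drive_tool:
  increments:
    - [-0.0022,-0.0006,0.02,0,0,0,60]
    - [0,0,0.025,0,0,0,60]
    - [0,0,0.025,0,0,0,60]
    - [0,0,0.02,0,0,0,60]
    - [0,0,0.014,0,0,0,60]
    - [0,0,0.005,0,0,0,60]
    - [0,0,0,0,0,0,60]
    - [0,0,0,0,0,0,0]
    - [0,0,0,0,0,0,0]
    - [0,0,0,0,0,0,0]

```text
t: 12.2
ee_pos: [483.5, 280.8, 28.8]
eef_rot: [-180.0, 0.0, -148.7]
ft_force: [-0.2, -0.8, 2.9]
finger_gap: 9.0
finger_force: 41.1
```

Request:
drive_tool:
  increments:
    - [0,0,0,0,0,0,0]
    - [0,0,0,0,0,0,0]
    - [0,0,-0.005,0,0,0,0]
    - [0,0,-0.02,0,0,0,0]
    - [0,0,-0.03,0,0,0,0]
    - [0,0,-0.03,0,0,0,0]
    - [0,0,-0.025,0,0,0,0]
    - [0,0,0,0,0,0,0]

```text
t: 13.2
ee_pos: [483.6, 281.1, 139.5]
eef_rot: [-180.0, 0.2, -148.7]
ft_force: [-0.2, -0.2, -1.9]
finger_gap: 9.1
finger_force: 40.7
```

```bash
python3 - <<'E'
from h import *
go(536.3,-144.3,137,146.4)
E
```

```text
t13.20 at [483.6 281.1 139.5] rot [-1.7997e+02  1.6000e-01 -1.4869e+02] gap 9.1 F [-0.2 -0.2 -1.9] 
  tool xyz mm [ 176.  -390.8    2.5] turn z 64.9 q6 end ~ -103.3
```

Request:
drive_tool:
  increments:
    - [0.008,-0.0178,0,0,0,0,0]
    - [0.016,-0.0355,0,0,0,0,0]
    - [0.016,-0.0355,0,0,0,0,0]
    - [0.016,-0.0355,0,0,0,0,0]
    - [0.016,-0.0355,0,0,0,0,0]
    - [0.016,-0.0355,0,0,0,0,0]
    - [0.016,-0.0355,0,0,0,0,0]
    - [0.016,-0.0355,0,0,0,0,0]
    - [0.016,-0.0355,0,0,0,0,0]
    - [0.016,-0.0355,0,0,0,0,0]

```text
t: 14.45
ee_pos: [527.5, -88.3, 136.9]
eef_rot: [179.9, -0.1, -148.7]
ft_force: [-0.7, 0.6, -1.8]
finger_gap: 9.1
finger_force: 40.6
```

Request:
drive_tool:
  increments:
    - [0.016,-0.0355,0,0,0,0,0]
    - [0.008,-0.018,0,0,0,9.3,0]
    - [0,0,0,0,0,9.3,0]
    - [0,0,0,0,0,9.3,0]
    - [0,0,0,0,0,9.3,0]
    - [0,0,0,0,0,9.3,0]
    - [0,0,0,0,0,9.3,0]
    - [0,0,0,0,0,9.1,0]
    - [0,0,0,0,0,0,0]
    - [0,0,0,0,0,0,0]

```text
t: 15.7
ee_pos: [535.3, -144.9, 137.6]
eef_rot: [-180.0, -0.1, 146.5]
ft_force: [-0.3, 0.0, -1.7]
finger_gap: 9.1
finger_force: 40.6
```

```bash
cat >> h.py <<'E'
def held(name):
    import cv2
    o=arm.get_obs(); c=read_camera("wrist"); f=c["frame"]
    cv2.imwrite(f"pics/{name}.png",cv2.resize(f[100:370,180:385,::-1],None,fx=2.2,fy=2.2,interpolation=cv2.INTER_CUBIC))
def heldpt(uv,zb):
    o=arm.get_obs(); c=read_camera("wrist"); uv=(np.array(uv)+.5)/2.2-.5+[180,100]
    w=np.radians(o["eef_rot"][2]); X=np.array([np.cos(w),np.sin(w)]);Y=np.array([np.sin(w),-np.cos(w)])
    d=wray(c,o,uv,zb)-o["ee_pos"][:2]; print(np.c_[d@X,d@Y].round(1).tolist())
E
python3 - <<'E'
from h import *
go(536.3,-144.3,28.5,146.4); held("g2")
E
```

```text
t15.70 at [ 535.3 -144.9  137.6] rot [-1.7999e+02 -8.0000e-02  1.4654e+02] gap 9.1 F [-0.3  0.  -1.7] 
  tool xyz mm [ -0.5   1.  109.1] turn z 0.1 q6 end ~ -83.9
```

View pics/g2.png

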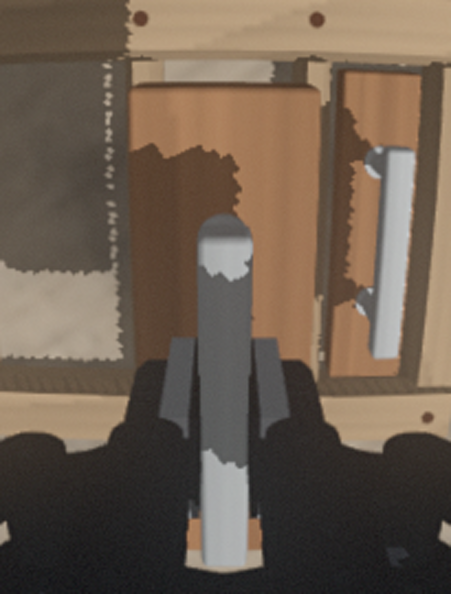

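```bash
python3 - <<'E'
from h import *
heldpt([(225,89),(130,89),(320,89),(132,340),(317,340)],127)
E
```

```text
[[62.8, 0.3], [63.0, -20.1], [63.0, 20.7], [4.5, -21.7], [4.5, 22.0]]
```

Request:
drive_tool:
  increments:
    - [-0.0013,0.0008,0.02,0,0,0,0]
    - [0,0,0.024,0,0,0,0]
    - [0,0,0.02,0,0,0,0]
    - [0,0,0.015,0,0,0,0]
    - [0,0,0.01,0,0,0,0]
    - [0,0,0.008,0,0,0,0]
    - [0,0,0.006,0,0,0,0]
    - [0,0,0.004,0,0,0,0]
    - [0,0,0.0015,0,0,0,0]
    - [0,0,0,0,0,0,0]

```text
t: 17.05
ee_pos: [537.4, -144.7, 30.0]
eef_rot: [180.0, 0.0, 146.4]
ft_force: [-0.3, 0.5, -1.8]
finger_gap: 8.9
finger_force: 40.6
```

Request:
drive_tool:
  increments:
    - [0,0,0,0,0,0,0]
    - [0,0,0,0,0,0,35]
    - [0,0,0,0,0,0,35]
    - [0,0,0,0,0,0,35]
    - [0,0,-0.01,0,0,0,35]
    - [0,0,-0.025,0,0,0,35]
    - [0,0,-0.035,0,0,0,35]
    - [0,0,-0.04,0,0,0,60]
    - [0,0,0,0,0,0,60]

```text
t: 18.18
ee_pos: [538.6, -145.2, 143.3]
eef_rot: [180.0, 0.4, 146.4]
ft_force: [-0.1, 0.3, -0.5]
finger_gap: 51.2
finger_force: 0.0
```

```bash
python3 - <<'E'
from h import *
go(634.2,101.2,137,156)
E
```

```text
t18.18 at [ 538.6 -145.2  143.3] rot [179.96   0.39 146.41] gap 51.2 F [-0.1  0.3 -0.5] 
  tool xyz mm [ 56.7 258.1   6.3] turn z -9.6 q6 end ~ -83.7
```

Request:
drive_tool:
  increments:
    - [0.004,0.018,0,0,0,0,60]
    - [0.008,0.036,0,0,0,0,60]
    - [0.008,0.036,0,0,0,0,60]
    - [0.008,0.036,0,0,0,0,60]
    - [0.008,0.036,0,0,0,0,60]
    - [0.008,0.036,0,0,0,0,60]
    - [0.008,0.036,0,0,0,0,60]
    - [0.0047,0.0241,0.004,0,0,-4.8,60]
    - [0,0,0,0,0,-4.8,60]
    - [0,0,0,0,0,0,60]

```text
t: 19.42
ee_pos: [632.3, 103.0, 134.4]
eef_rot: [-179.9, -0.1, 156.0]
ft_force: [-0.5, 0.7, -0.6]
finger_gap: 51.3
finger_force: 0.0
```

Request:
drive_tool:
  increments:
    - [0,0,0,0,0,0,60]

```text
t: 19.55
ee_pos: [632.6, 102.0, 135.2]
eef_rot: [-180.0, -0.1, 155.9]
ft_force: [0.6, 0.2, 0.2]
finger_gap: 51.3
finger_force: 0.0
```

```bash
python3 - <<'E'
from h import *
import cv2
go(634.2,101.2,28,156); held("p3")
E
```

```text
t19.55 at [632.6 102.  135.2] rot [-1.7998e+02 -7.0000e-02  1.5591e+02] gap 51.3 F [0.6 0.2 0.2] 
  tool xyz mm [-1.800e+00 -1.000e-01  1.072e+02] turn z -0.1 q6 end ~ -67.3
```

View pics/p3.png

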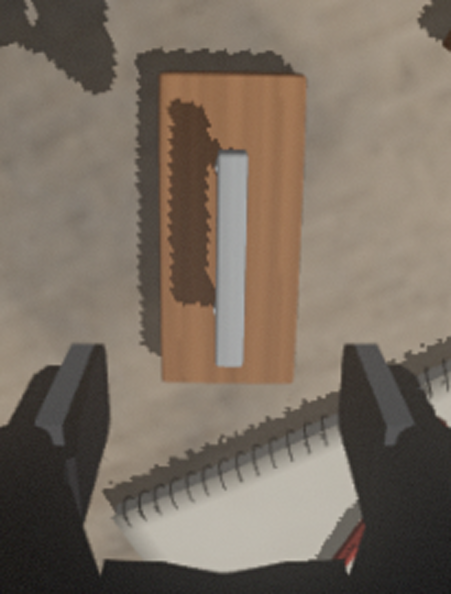

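```bash
python3 - <<'E'
from h import *
heldpt([(233,154),(230,366)],51); heldpt([(233,75),(228,382)],18)
E
```

```text
[[36.4, 3.1], [-38.6, 2.2]]
[[60.1, 3.4], [-62.4, 1.8]]
```

Request:
drive_tool:
  increments:
    - [-0.0012,0.0026,0.02,0,0,0.7,60]
    - [0,0,0.025,0,0,0,60]
    - [0,0,0.025,0,0,0,60]
    - [0,0,0.02,0,0,0,60]
    - [0,0,0.013,0,0,0,60]
    - [0,0,0.005,0,0,0,60]
    - [0,0,0,0,0,0,60]
    - [0,0,0,0,0,0,0]
    - [0,0,0,0,0,0,0]
    - [0,0,0,0,0,0,0]

```text
t: 20.95
ee_pos: [635.3, 103.4, 28.3]
eef_rot: [180.0, 0.0, 155.3]
ft_force: [-1.8, -1.5, 2.7]
finger_gap: 8.8
finger_force: 41.0
```

Request:
drive_tool:
  increments:
    - [0,0,0,0,0,0,0]
    - [0,0,0,0,0,0,0]
    - [0,0,-0.005,0,0,0,0]
    - [0,0,-0.02,0,0,0,0]
    - [0,0,-0.03,0,0,0,0]
    - [0,0,-0.03,0,0,0,0]
    - [0,0,-0.025,0,0,0,0]
    - [0,0,0,0,0,0,0]

```text
t: 21.95
ee_pos: [635.8, 103.8, 139.2]
eef_rot: [179.9, 0.2, 155.3]
ft_force: [0.2, 0.6, -1.6]
finger_gap: 9.1
finger_force: 40.5
```

```bash
python3 - <<'E'
from h import *
go(497.6,-202.6,137,146.4)
E
```

```text
t21.95 at [635.8 103.8 139.2] rot [1.7991e+02 1.7000e-01 1.5531e+02] gap 9.1 F [ 0.2  0.6 -1.6] 
  tool xyz mm [  -2.4 -336.1    2.2] turn z 8.9 q6 end ~ -66.6
```

Request:
drive_tool:
  increments:
    - [0,-0.02,0,0,0,0,0]
    - [0,-0.037,0,0,0,0,0]
    - [0,-0.037,0,0,0,0,0]
    - [0,-0.037,0,0,0,0,0]
    - [0,-0.037,0,0,0,0,0]
    - [0,-0.037,0,0,0,0,0]
    - [0,-0.037,0,0,0,0,0]
    - [0,-0.037,0,0,0,0,0]
    - [0,-0.037,0,0,0,0,0]
    - [-0.0024,-0.0201,0,0,0,4.5,0]

```text
t: 23.2
ee_pos: [494.7, -204.4, 136.5]
eef_rot: [-180.0, -0.2, 150.6]
ft_force: [0.2, -0.0, -2.1]
finger_gap: 9.0
finger_force: 40.4
```

Request:
drive_tool:
  increments:
    - [0,0,0,0,0,4.4,0]
    - [0,0,0,0,0,0,0]
    - [0,0,0,0,0,0,0]

```text
t: 23.58
ee_pos: [496.3, -202.6, 137.2]
eef_rot: [-180.0, -0.1, 146.5]
ft_force: [0.6, -0.0, -1.7]
finger_gap: 9.1
finger_force: 40.4
```

```bash
python3 - <<'E'
from h import *
go(497.6,-202.6,28.3,146.4); held("g3")
E
```

```text
t23.57 at [ 496.3 -202.6  137.2] rot [-1.8000e+02 -7.0000e-02  1.4648e+02] gap 9.1 F [ 0.6 -0.  -1.7] 
  tool xyz mm [ -1.1   0.7 108.9] turn z 0.1 q6 end ~ -91.3
```

View pics/g3.png

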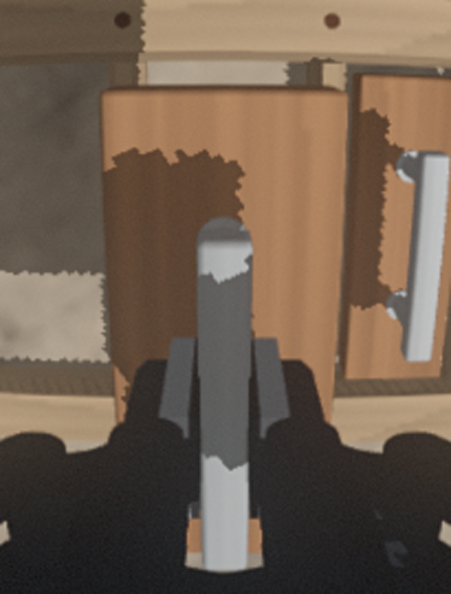

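Request:
drive_tool:
  increments:
    - [-0.001,0.0005,0.02,0,0,0,0]
    - [0,0,0.024,0,0,0,0]
    - [0,0,0.02,0,0,0,0]
    - [0,0,0.015,0,0,0,0]
    - [0,0,0.01,0,0,0,0]
    - [0,0,0.008,0,0,0,0]
    - [0,0,0.006,0,0,0,0]
    - [0,0,0.004,0,0,0,0]
    - [0,0,0.002,0,0,0,0]
    - [0,0,0,0,0,0,0]

```text
t: 24.88
ee_pos: [498.0, -202.9, 28.9]
eef_rot: [-180.0, 0.0, 146.4]
ft_force: [0.3, 0.2, -1.5]
finger_gap: 8.9
finger_force: 40.5
```

Request:
drive_tool:
  increments:
    - [0,0,0,0,0,0,0]
    - [0,0,0,0,0,0,35]
    - [0,0,0,0,0,0,35]
    - [0,0,0,0,0,0,35]
    - [0,0,-0.01,0,0,0,35]
    - [0,0,-0.025,0,0,0,35]
    - [0,0,-0.035,0,0,0,35]
    - [0,0,-0.04,0,0,0,60]
    - [0,0,0,0,0,0,60]

```text
t: 26.0
ee_pos: [499.1, -203.6, 142.2]
eef_rot: [-180.0, 0.4, 146.4]
ft_force: [-0.2, 0.6, -0.5]
finger_gap: 51.0
finger_force: 0.0
```

```bash
python3 - <<'E'
from h import *
go(632.5,269.2,137,-144.4)
E
```

```text
t26.00 at [ 499.1 -203.6  142.2] rot [-179.99    0.38  146.4 ] gap 51.0 F [-0.2  0.6 -0.5] 
  tool xyz mm [150.5 467.6   5.2] turn z -69.2 q6 end ~ -91.2
```

Request:
drive_tool:
  increments:
    - [0.0055,0.017,0,0,0,0,60]
    - [0.011,0.034,0,0,0,0,60]
    - [0.011,0.034,0,0,0,0,60]
    - [0.011,0.034,0,0,0,0,60]
    - [0.011,0.034,0,0,0,0,60]
    - [0.011,0.034,0,0,0,0,60]
    - [0.011,0.034,0,0,0,0,60]
    - [0.011,0.034,0,0,0,0,60]
    - [0.011,0.034,0,0,0,0,60]
    - [0.011,0.034,0,0,0,0,60]

```text
t: 27.25
ee_pos: [588.9, 126.3, 137.4]
eef_rot: [-179.9, -0.1, 146.4]
ft_force: [0.4, 0.8, -0.8]
finger_gap: 51.4
finger_force: 0.0
```

Request:
drive_tool:
  increments:
    - [0.011,0.034,0,0,0,0,60]
    - [0.011,0.034,0,0,0,0,60]
    - [0.011,0.034,0,0,0,0,60]
    - [0.011,0.034,0,0,0,0,60]
    - [0.002,0.0086,0.004,0,0,-8.6,60]
    - [0,0,0,0,0,-8.6,60]
    - [0,0,0,0,0,-8.6,60]
    - [0,0,0,0,0,-8.6,60]
    - [0,0,0,0,0,-8.6,60]
    - [0,0,0,0,0,-8.6,60]

```text
t: 28.5
ee_pos: [630.1, 271.0, 133.1]
eef_rot: [180.0, -0.2, -161.7]
ft_force: [-0.0, 0.3, -0.7]
finger_gap: 51.3
finger_force: 0.0
```

Request:
drive_tool:
  increments:
    - [0,0,0,0,0,-8.6,60]
    - [0,0,0,0,0,-9,60]
    - [0,0,0,0,0,0,60]
    - [0,0,0,0,0,0,60]

```text
t: 29.0
ee_pos: [630.8, 270.4, 134.0]
eef_rot: [180.0, -0.1, -144.6]
ft_force: [-0.0, -0.2, 0.4]
finger_gap: 51.3
finger_force: 0.0
```

```bash
python3 - <<'E'
from h import *
go(632.5,269.2,28,-144.4); held("p4")
E
```

```text
t29.00 at [630.8 270.4 134. ] rot [ 1.7996e+02 -8.0000e-02 -1.4455e+02] gap 51.3 F [-0.  -0.2  0.4] 
  tool xyz mm [ -0.7  -1.9 106. ] turn z -0.2 q6 end ~ -112.1
```

View pics/p4.png

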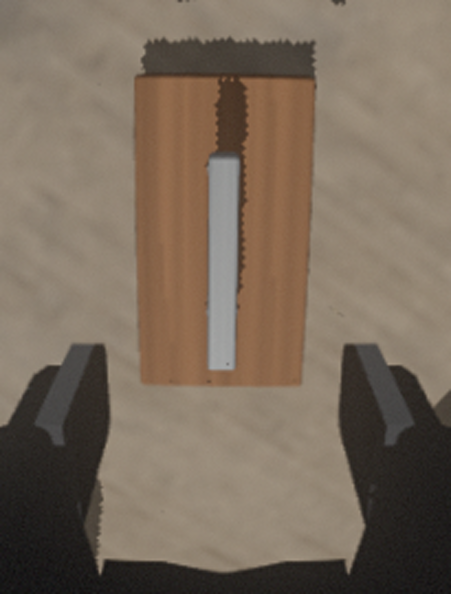

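Request:
drive_tool:
  increments:
    - [-0.002,-0.0004,0.02,0,0,0.3,60]
    - [0,0,0.025,0,0,0,60]
    - [0,0,0.025,0,0,0,60]
    - [0,0,0.02,0,0,0,60]
    - [0,0,0.012,0,0,0,60]
    - [0,0,0.005,0,0,0,60]
    - [0,0,0,0,0,0,60]
    - [0,0,0,0,0,0,0]
    - [0,0,0,0,0,0,0]
    - [0,0,0,0,0,0,0]

```text
t: 30.3
ee_pos: [633.4, 270.9, 28.2]
eef_rot: [-180.0, 0.0, -144.7]
ft_force: [-1.4, 0.9, 0.7]
finger_gap: 9.4
finger_force: 43.1
```

Request:
drive_tool:
  increments:
    - [0,0,0,0,0,0,0]
    - [0,0,0,0,0,0,0]
    - [0,0,-0.005,0,0,0,0]
    - [0,0,-0.02,0,0,0,0]
    - [0,0,-0.03,0,0,0,0]
    - [0,0,-0.03,0,0,0,0]
    - [0,0,-0.025,0,0,0,0]
    - [0,0,0,0,0,0,0]

```text
t: 31.3
ee_pos: [633.9, 270.7, 139.5]
eef_rot: [-179.9, 0.2, -144.7]
ft_force: [0.1, 0.8, -1.9]
finger_gap: 8.9
finger_force: 42.7
```

```bash
python3 - <<'E'
from h import *
go(452.2,-271,137,146.4)
E
```

```text
t31.30 at [633.9 270.7 139.5] rot [-179.91    0.18 -144.71] gap 8.9 F [ 0.1  0.8 -1.9] 
  tool xyz mm [ 461.3 -337.2    2.5] turn z 68.9 q6 end ~ -112.0
```

Request:
drive_tool:
  increments:
    - [0.0154,-0.0112,0,0,0,0,0]
    - [0.03075,-0.0225,0,0,0,0,0]
    - [0.03075,-0.0225,0,0,0,0,0]
    - [0.03075,-0.0225,0,0,0,0,0]
    - [0.03075,-0.0225,0,0,0,0,0]
    - [0.03075,-0.0225,0,0,0,0,0]
    - [0.03075,-0.0225,0,0,0,0,0]
    - [0.03075,-0.0225,0,0,0,0,0]
    - [0.03075,-0.0225,0,0,0,0,0]
    - [0.03075,-0.0225,0,0,0,0,0]

```text
t: 32.55
ee_pos: [517.1, -73.5, 136.4]
eef_rot: [179.9, -0.1, -144.7]
ft_force: [0.6, 0.2, -1.9]
finger_gap: 9.2
finger_force: 42.6
```

Request:
drive_tool:
  increments:
    - [0.03075,-0.0225,0,0,0,0,0]
    - [0.03075,-0.0225,0,0,0,0,0]
    - [0.03075,-0.0225,0,0,0,0,0]
    - [0.03075,-0.0225,0,0,0,0,0]
    - [0.03075,-0.0225,0,0,0,0,0]
    - [0.0154,-0.011,0,0,0,8.6,0]
    - [0,0,0,0,0,8.6,0]
    - [0,0,0,0,0,8.6,0]
    - [0,0,0,0,0,8.6,0]
    - [0,0,0,0,0,8.6,0]

```text
t: 33.8
ee_pos: [455.8, -264.7, 136.4]
eef_rot: [-179.6, -0.4, 171.4]
ft_force: [0.1, -0.5, -2.4]
finger_gap: 9.2
finger_force: 42.6
```

Request:
drive_tool:
  increments:
    - [0,0,0,0,0,8.6,0]
    - [0,0,0,0,0,8.6,0]
    - [0,0,0,0,0,8.7,0]
    - [0,0,0,0,0,0,0]
    - [0,0,0,0,0,0,0]

```text
t: 34.42
ee_pos: [456.1, -264.9, 137.2]
eef_rot: [-179.5, -0.1, 145.9]
ft_force: [0.2, 0.3, -3.1]
finger_gap: 9.1
finger_force: 42.6
```

```bash
python3 - <<'E'
from h import *
go(452.2,-271,28.3,146.4); held("g4")
E
```

```text
t34.42 at [ 456.1 -264.9  137.2] rot [-1.7946e+02 -1.3000e-01  1.4591e+02] gap 9.1 F [ 0.2  0.3 -3.1] 
  tool xyz mm [-1.000e-01 -7.200e+00  1.089e+02] turn z -0.5 q6 end ~ -98.4
```

View pics/g4.png

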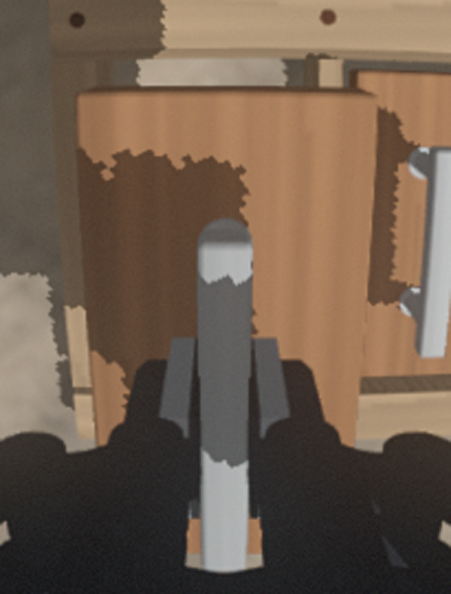

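Request:
drive_tool:
  increments:
    - [0.0003,-0.0075,0,-0.5,-0.1,-0.5,0]
    - [0,0,0,0,0,0,0]
    - [0,0,0,0,0,0,0]

```text
t: 34.85
ee_pos: [451.8, -271.3, 138.0]
eef_rot: [-179.9, 0.0, 146.2]
ft_force: [0.0, -0.4, -2.2]
finger_gap: 8.8
finger_force: 42.6
```

```bash
python3 - <<'E'
from h import *
go(452.2,-271,28.3,146.4)
E
```

```text
t34.85 at [ 451.8 -271.3  138. ] rot [-1.7995e+02  4.0000e-02  1.4624e+02] gap 8.8 F [ 0.  -0.4 -2.2] 
  tool xyz mm [ -0.2   0.4 109.7] turn z -0.2 q6 end ~ -100.1
```

Request:
drive_tool:
  increments:
    - [0.0002,0,0.02,0,0,-0.2,0]
    - [0,0,0.024,0,0,0,0]
    - [0,0,0.02,0,0,0,0]
    - [0,0,0.015,0,0,0,0]
    - [0,0,0.01,0,0,0,0]
    - [0,0,0.008,0,0,0,0]
    - [0,0,0.006,0,0,0,0]
    - [0,0,0.004,0,0,0,0]
    - [0,0,0.002,0,0,0,0]
    - [0,0,0,0,0,0,0]

```text
t: 36.1
ee_pos: [451.8, -271.2, 29.0]
eef_rot: [-179.9, 0.0, 146.4]
ft_force: [0.3, -0.4, -2.0]
finger_gap: 9.1
finger_force: 42.6
```

Request:
drive_tool:
  increments:
    - [0,0,0,0,0,0,0]
    - [0,0,0,0,0,0,35]
    - [0,0,0,0,0,0,35]
    - [0,0,0,0,0,0,35]
    - [0,0,-0.01,0,0,0,35]
    - [0,0,-0.025,0,0,0,35]
    - [0,0,-0.035,0,0,0,35]
    - [0,0,-0.04,0,0,0,35]
    - [0,0,-0.04,0,0,0,35]

```text
t: 37.22
ee_pos: [451.6, -270.8, 181.0]
eef_rot: [-179.9, 0.1, 146.4]
ft_force: [0.2, -0.7, -0.4]
finger_gap: 29.8
finger_force: 0.0
```

Request:
drive_tool:
  increments:
    - [0.02,0.02,0,0,0,0,35]
    - [0.03,0.03,0,0,0,0,35]
    - [0.03,0.03,0,0,0,0,35]
    - [0.03,0.03,0,0,0,0,35]
    - [0.03,0.03,0,0,0,0,35]
    - [0.03,0.03,0,0,0,0,35]
    - [0.03,0.03,0,0,0,0,35]
    - [0.03,0.03,0,0,0,0,35]
    - [0.02,0.02,0,0,0,0,35]

```text
t: 38.35
ee_pos: [380.9, 77.1, 179.3]
eef_rot: [-180.0, 0.1, 146.5]
ft_force: [0.7, 0.5, 0.1]
finger_gap: 30.3
finger_force: 0.0
```

```bash
python3 - <<'E'
from h import *
import cv2
c=read_camera("top")
cv2.imwrite("pics/end.png",cv2.resize(c["frame"][170:305,275:420,::-1],None,fx=4.4,fy=4.4,interpolation=cv2.INTER_CUBIC))
E
```

```text
(no output)
```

View pics/end.png

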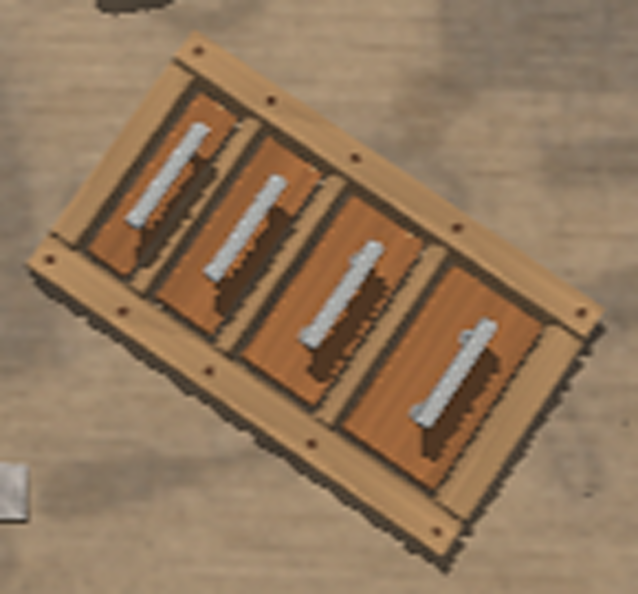

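All four fronts sit in their openings with an even gap around each, pulls up and boards flat. The bars lie at about (168,175), (245,228), (342,295) and (454,372) in the crop.

```bash
python3 -c "
from cell import arm; print(arm.finish_job())"
```

```text
the job is handed in; nothing more can be done
None
```

I dry-fitted all four drawer fronts in their own openings, shallowest to deepest, lowered in by their pulls. The last top view shows them lying flat inside the frame, the arm clear of them. I handed the job in at about 38 s of the 125 s allowed; it returned no verdict.

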